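# Put the check weights away after the scale check

## Robot

A 7-joint arm with a two-finger parallel gripper is mounted at the origin on the work surface; the furniture and walls round the work are solid. World frame = base frame: x ahead of the robot, y to its left, z up, the work surface at z = 0. Lengths are in m, angles in rad, forces in N, time in s.
With the tool pointing down it reaches from about 0.35 to 0.9 m from the base axis. Payload 7.2 kg.
Tool frame: the origin (TCP) lies midway between the tips of the shut fingers; the grasp point (between the pads) lies 19 mm behind it; z points along the fingers, y is the line along which they close (so a half turn about z gives the same grasp; the last joint's range is limited). The gripper opens to 85 mm and grips with 20 to 120 N. Pads are 22 mm wide; open, the fingers measure 114 mm over their backs; the gripper's body (76 mm by 85 mm) begins 54 mm behind the grasp point. The pads swing forward as they close: fully open they stand 13 mm farther back than shut.
Start: joints at [-1.232, 0.411, -0.013, 1.596, 0.006, 1.134, -0.082], TCP at [0.247, 0.574, 0.231] pointing down, gripper open.
Joint ranges: [-2.95, 2.95], [-0.29, 1.99], [-1.47, 1.44], [0.14, 2.54], [-1.03, 4.17], [0.13, 1.85], [-2.86, 2.86]. Speed limits (rad/s): [2.39, 2.39, 3.01, 3.01, 3.14, 3.14, 3.14].

## Interface

Orientations are given as [roll, pitch, yaw] about the fixed x, y, z axes, in that order (R = Rz(yaw) Ry(pitch) Rx(roll)).
In Python, from station import telemetry, vision, finish_job gives the robot as it stands. The module is installed in compiled form; this text tells all that it offers.
- The arm moves only by the tool jog_arm, never from a script. Its argument "steps" is a list that holds one entry, the list of rows, each a list of 7 numbers: the shift along the tool's x, y, z in m, then the turn, a rotation vector about the tool's x, y, z in rad, then the closure, from 0 (fully open) to 1 (shut). In form: [[[tx, ty, tz, wx, wy, wz, gripper], ...]]. A call has 1 to 20 rows; each row is the pose to reach, as a shift and turn from the pose commanded when the call began, along the tool's axes at that moment; what a row does not reach only later rows make up. A row lasts 1/10 s, in which the tool goes at most 50 mm and 8.59 degrees, less where a joint would pass 70% of its speed; a pose out of reach is approached as far as the arm can. A call with a gripper value outside its range is refused whole. The fingers move at their own pace and stop on an object; "squeeze" is the grip in N (left out, the last holds). Time passes only in rows, so rows that repeat a pose let the fingers close. It gives the time, the measured TCP pose, the force, the opening and the grip force at its end, in the units of the state.
- telemetry.state(): the state, without advancing time (a new reading comes with each control period).
- vision.read_camera(name): name is "scene" or "side" or "wrist"; returns a dict with "image" (480x640x3 uint8, blue, green, red), "vfov" (degrees; the focal length in pixels is half the picture's height over the tangent of half this angle, whatever the lens; pixels are square), "cx", "cy" (the principal point, pixels), "k1" (the pictures are not rectified: a ray, as slopes to the right and down, at radius r is drawn at 1 + k1 r^2 times it, then the intrinsics apply), "R" (3x3) and "t" (3): a world point X has camera coordinates R X + t. Camera axes: x right, y down, z forward; pixel columns grow to the right and rows downward; lengths in m; the calibration is good to about 2 mm. A picture is of the moment at which its call begins. There is no depth.
- finish_job(): hands the job in; it is judged then, once.
The state is a dict: "time": time; "joint_positions": joint angles; "qvel": joint speeds; "joint_torque": joint torques, N m; "ee_pos": TCP position; "ee_rot": TCP orientation; "force": force on the tool from outside, world axes, zero at the start; "wrist_torque": the same for the moment, N m; "finger_gap": finger opening in m; "grasp_force": force on a finger pad.
Only numpy, scipy, OpenCV 4.12 (cv2) and the standard library are available. Lean on these libraries where they do the work, as an engineer would, in place of code of your own. Each camera call takes 0.05 s, during which the arm holds its last target. There are 200 camera calls.

## Task

The counter scale has just been checked and its four steel check weights are still piled on the pan. Take the pile apart from the top, one weight at a time, and set each weight upright on the floor of its own storage pot, the one turned to fit its diameter, lowering it in without dropping it; leave the tall white jar beside the work standing where it is.

Things in the scene. Friction and masses are not known exactly. Their poses are not given: they have to be found in the camera images.
- weight_500: the 500 g check weight: plain flat-topped polished steel cylinder, 52 mm in diameter, 31 mm high, about 500 g, with a fine groove round it near the top; at the start at the bottom of the stack, on the pan. Origin: centre of its underside, z up its axis.
- weight_200: the 200 g check weight: plain flat-topped polished steel cylinder, 37 mm in diameter, 25 mm high, about 200 g, with a fine groove round it near the top; at the start second from the bottom, on the 500 g weight. Origin: centre of its underside, z up its axis.
- weight_100: the 100 g check weight: plain flat-topped polished steel cylinder, 28 mm in diameter, 22 mm high, about 100 g, with a fine groove round it near the top; at the start third from the bottom, on the 200 g weight. Origin: centre of its underside, z up its axis.
- weight_50: the 50 g check weight: plain flat-topped polished steel cylinder, 20 mm in diameter, 22 mm high, about 50 g, with a fine groove round it near the top; at the start at the top of the stack, on the 100 g weight. Origin: centre of its underside, z up its axis.
- pot_500: the storage pot of the 500 g weight: low open turned pot of pale wood with a grey felt floor, fixed to the worktop, standing apart from the scale. Inside 60 mm across at the bottom, flaring to 68 mm at the mouth; 77 mm across outside at the rim; rim 12 mm high, felt floor 4 mm above the worktop, so the weight sits 8 mm deep with about 4 mm to spare all round. Origin: centre of its underside on the worktop, z up.
- pot_200: the storage pot of the 200 g weight: low open turned pot of pale wood with a grey felt floor, fixed to the worktop, standing apart from the scale. Inside 45 mm across at the bottom, flaring to 53 mm at the mouth; 62 mm across outside at the rim; rim 12 mm high, felt floor 4 mm above the worktop, so the weight sits 8 mm deep with about 4 mm to spare all round. Origin: centre of its underside on the worktop, z up.
- pot_100: the storage pot of the 100 g weight: low open turned pot of pale wood with a grey felt floor, fixed to the worktop, standing apart from the scale. Inside 36 mm across at the bottom, flaring to 44 mm at the mouth; 53 mm across outside at the rim; rim 12 mm high, felt floor 4 mm above the worktop, so the weight sits 8 mm deep with about 4 mm to spare all round. Origin: centre of its underside on the worktop, z up.
- pot_50: the storage pot of the 50 g weight: low open turned pot of pale wood with a grey felt floor, fixed to the worktop, standing apart from the scale. Inside 28 mm across at the bottom, flaring to 36 mm at the mouth; 45 mm across outside at the rim; rim 12 mm high, felt floor 4 mm above the worktop, so the weight sits 8 mm deep with about 4 mm to spare all round. Origin: centre of its underside on the worktop, z up.
- scale: white counter scale, fixed; flat square steel pan (126 x 132 mm), its top 50 mm above the worktop and the highest part. Origin: under the pan's centre at worktop height; x points from the display end to the pan end, z up. Housing: from -120 to +70 mm in x, +-75 mm in y. The four weights stand stacked within 20 mm of the pan's centre; top of the stack 150 mm above the worktop.
- reagent_jar: a bystander: white screw-top jar with a green band, 70 mm in diameter, 136 mm high, the loose one standing nearest the work of the group of tall white jars at the far right; to be left standing where it is. Origin: centre of its underside, z up.

How it is judged:
By the outcome, as a careful person would: the job done as asked, in the order asked, and still so for the second after the job is handed in, with the robot touching nothing.
It also fails if it takes over 99 s, if anything falls off the work surface, if the arm or the gripper's body presses on something with over 40 N, if the wrist force passes 120 N, or if a joint passes its speed limit or range.

## Working session

There is one attempt and no reset: what is moved stays moved. The work goes in short steps, Python scripts to look and compute and a tool call to move; the robot and the scene stay as the last step left them, time stands still between calls to the robot, and variables do not carry over. Pictures are saved under pics/ and viewed, at most 14 in all, crops included, and the job is handed in when it is done.

Besides the shell and the picture viewer there is one more tool, called after ">>>" as name([rows], argument=value, ...), one row to a line, values as JSON. jog_arm: Moves the arm, as the interface text tells. Its arguments: {"type":"object","properties":{"steps":{"type":"array","items":{"type":"array","items":{"type":"array","items":{"type":"number"}}}},"squeeze":{"type":"number"}},"required":["steps"]}

```bash
mkdir -p pics; cat > h.py <<'E'
import numpy as np, cv2
from station import telemetry, vision
def cam(n, save=None):
    c=vision.read_camera(n)
    if save: cv2.imwrite('pics/%s.png'%save,c['image'])
    c['f']=240/np.tan(np.radians(c['vfov'])/2); c['R']=np.array(c['R']); c['t']=np.array(c['t'])
    return c
def ray(c,u,v):
    f=c['f']; K=np.array([[f,0,c['cx']],[0,f,c['cy']],[0,0,1]])
    p=cv2.undistortPoints(np.array([[[u,v]]],float),K,np.array([c['k1'],0,0,0,0.]))[0,0]
    return -c['R'].T@c['t'], c['R'].T@np.array([p[0],p[1],1])
def onz(c,u,v,z):
    o,d=ray(c,u,v); return o+d*(z-o[2])/d[2]
def proj(c,X):
    p=c['R']@np.asarray(X,float)+c['t']; a=p[:2]/p[2]; a=a*(1+c['k1']*(a@a))
    return a*c['f']+[c['cx'],c['cy']]
E
python3 - <<'E'
from h import *
s=telemetry.state(); print({k:np.round(v,3).tolist() for k,v in s.items()})
import pickle
d={}
for n in ('scene','side','wrist'):
    c=d[n]=cam(n,n+'0'); print(n,c['vfov'],c['k1'],np.round(-c['R'].T@c['t'],3),np.round(c['R'],2).tolist())
pickle.dump(d,open('c0.pkl','wb'))
E
```

```text
{'time': 0.0, 'joint_positions': [-1.232, 0.412, -0.013, 1.597, 0.006, 1.134, -0.082], 'qvel': [-0.001, -0.0, 0.001, 0.0, 0.001, -0.0, -0.003], 'joint_torque': [0.0, -60.062, 0.682, -29.94, 0.014, 0.011, -0.0], 'ee_pos': [0.247, 0.574, 0.23], 'ee_rot': [-3.14, 0.0, 2.735], 'force': [0.328, -0.527, -0.439], 'wrist_torque': [-0.018, -0.015, 0.021], 'grasp_force': 0.0, 'finger_gap': 0.085}
scene 55.898040673097704 -0.01135226954847073 [ 0.034 -0.56   0.525] [[0.72, -0.69, -0.01], [-0.33, -0.33, -0.89], [0.61, 0.64, -0.46]]
side 46.21278096513506 -0.1627721444873418 [0.301 0.985 0.625] [[-0.97, -0.25, -0.01], [-0.1, 0.45, -0.89], [0.23, -0.86, -0.46]]
wrist 59.36723013679866 0.004628356862408246 [0.171 0.606 0.372] [[0.4, 0.92, -0.0], [0.87, -0.37, 0.32], [0.3, -0.13, -0.95]]
```

View pics/scene0.png

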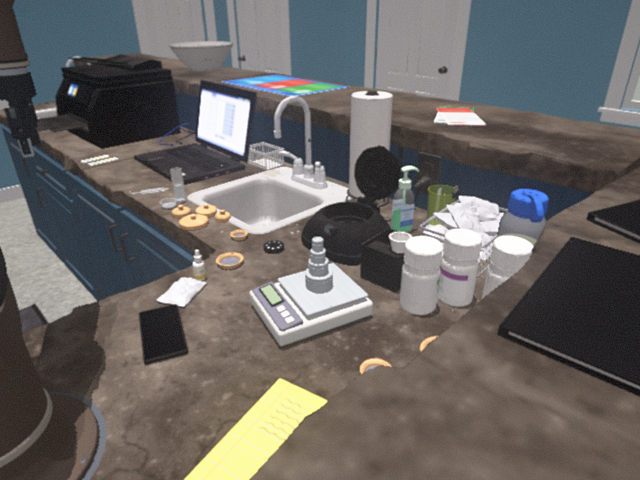

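View pics/side0.png

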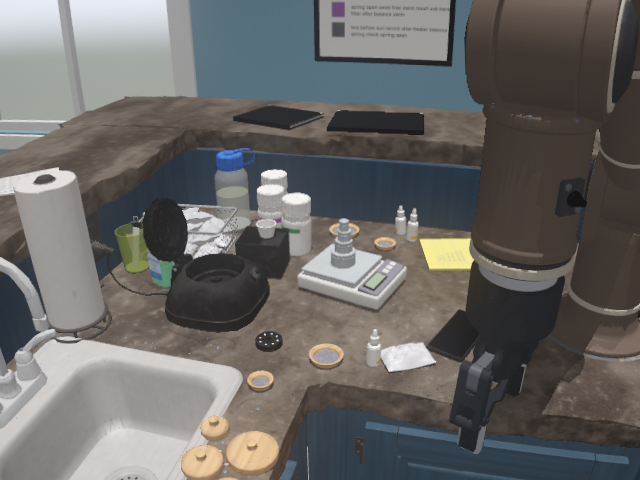

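The scene view shows the scale with its stack at (318,265). Two pots are at (230,261) and (239,236), and two more are half hidden behind the front ledge at (375,367) and (430,345). In the side view the stack is at (343,245), and the pots are at (326,356), (260,380), (385,243) and (344,230).

```bash
python3 - <<'E'
from h import *
import pickle
d=pickle.load(open('c0.pkl','rb')); c=d['side']; s=d['scene']
for nm,cc in (('side',c),('scene',s)):
    hsv=cv2.cvtColor(cc['image'],cv2.COLOR_BGR2HSV)
    m=cv2.inRange(hsv,(8,90,110),(24,255,255))
    n,l,st,ce=cv2.connectedComponentsWithStats(m)
    for i in range(1,n):
        if st[i,4]<25: continue
        x,y,w,h,a=st[i]
        # outer rim at z=.012: extreme left and right of component
        ys,xs=np.where(l==i)
        P=np.array([onz(cc,u,v,.012)[:2] for u,v in zip(xs,ys)])
        hull=cv2.convexHull(np.array(P*1000,np.float32))
        (cx,cy),r=cv2.minEnclosingCircle(hull)
        print(nm,st[i].tolist(),'c',round(cx),round(cy),'d',round(2*r))
# stack tops
print('stack top side',onz(c,343.5,222,.15),'scene',onz(s,318,240,.15))
print('pan corners scene', [onz(s,u,v,.05).round(3).tolist() for u,v in((275,281),(335,266),(369,297),(308,317))])
print('pan corners side', [onz(c,u,v,.05).round(3).tolist() for u,v in((301,281),(353,290),(394,260),(345,240))])
print('jar side', onz(c,297,250,.0),'ring scene',onz(s,419,308,0), 'jar top side',onz(c,297,203,.136))
for u,v in ((300,225),(400,228),(385,225),(160,190)): print('wall base?',onz(c,u,v,0).round(3))
cv2.imwrite('pics/z1.png',np.hstack([cv2.resize(c['image'][190:290,240:440],(400,200))[:, :],cv2.resize(s['image'][220:320,240:440],(400,200))]).repeat(1,0))
z=cv2.resize(c['image'][195:395,220:440],(770,700))[:600]; cv2.imwrite('pics/z1.png',z)
E
```

```text
side [377, 246, 17, 4, 41] c 458 -206 d 39
side [312, 347, 28, 11, 57] c 496 227 d 49
side [313, 359, 29, 9, 78] c 490 243 d 49
side [249, 375, 21, 8, 42] c 588 316 d 34
side [249, 381, 24, 10, 65] c 582 325 d 38
side [209, 420, 11, 7, 48] c 619 430 d 16
side [201, 421, 28, 20, 170] c 610 443 d 45
side [246, 443, 12, 8, 55] c 548 460 d 18
side [227, 448, 52, 27, 306] c 540 474 d 74
side [195, 454, 12, 8, 50] c 611 499 d 17
side [183, 456, 41, 24, 191] c 600 512 d 59
scene [172, 205, 59, 25, 656] c 578 491 d 193
scene [230, 229, 18, 11, 103] c 586 310 d 59
scene [216, 252, 28, 17, 215] c 495 219 d 76
scene [194, 274, 12, 5, 34] c 412 207 d 24
scene [420, 335, 18, 16, 106] c 579 -254 d 53
scene [359, 358, 32, 16, 193] c 467 -230 d 53
scene [279, 378, 49, 24, 51] c 355 -182 d 87
scene [230, 398, 31, 32, 34] c 268 -159 d 64
scene [194, 432, 34, 36, 39] c 202 -176 d 61
stack top side [ 0.5210922  -0.02667882  0.15      ] scene [ 0.52297601 -0.04281367  0.15      ]
pan corners scene [[0.478, 0.031, 0.05], [0.6, -0.011, 0.05], [0.566, -0.131, 0.05], [0.447, -0.096, 0.05]]
pan corners side [[0.589, 0.056, 0.05], [0.481, 0.066, 0.05], [0.42, -0.074, 0.05], [0.543, -0.144, 0.05]]
jar side [ 0.66504425 -0.16341329  0.        ] ring scene [ 0.66251012 -0.1772341   0.        ] jar top side [ 0.6516146  -0.13350334  0.136     ]
wall base? [ 0.698 -0.302  0.   ]
wall base? [ 0.439 -0.343  0.   ]
wall base? [ 0.48  -0.353  0.   ]
wall base? [ 1.2   -0.456  0.   ]
```

View pics/z1.png

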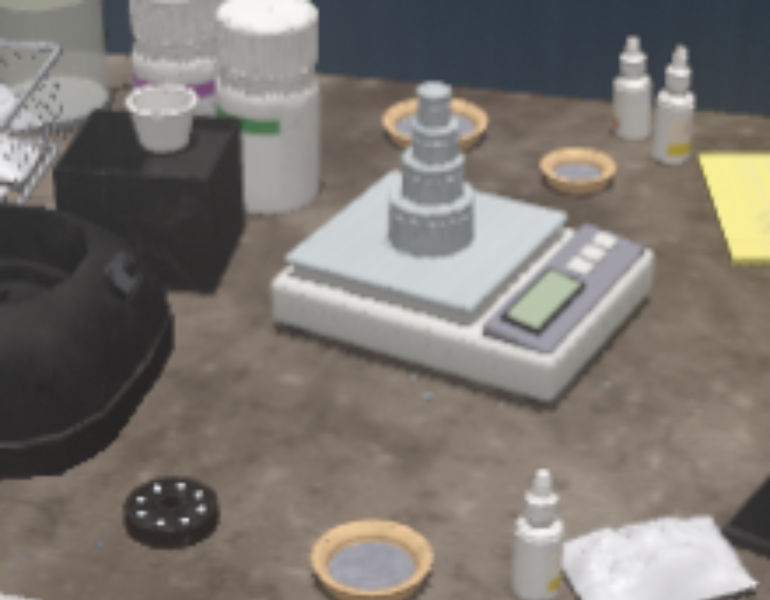

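View pics/wrist0.png

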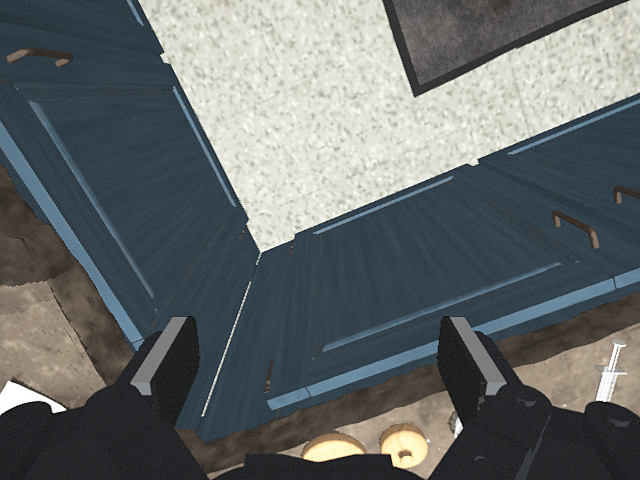

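Four pots located: pot_200 at about (0.495, 0.225), pot_50 at (0.585, 0.318), pot_100 at (0.458, -0.206) and pot_500 at (0.57, -0.24). The crop shows them at (372,562), off its bottom edge, (577,171) and (435,125). The wrist view shows only floor, so next I move over the left pots and look from close by.

```bash
cat >> h.py <<'E'
from scipy.spatial.transform import Rotation as Ro
def go(*targets):
    """print tool-frame shift and turn to each world target (x,y,z) with tool down at yaw"""
    s=telemetry.state(); T=Ro.from_euler('xyz',s['ee_rot'])
    print('t',round(s['time'],2),'pos',np.round(s['ee_pos'],4),'rot',np.round(s['ee_rot'],4),'gap',round(s['finger_gap'],4),'F',np.round(s['force'],1),'g',s['grasp_force'])
    for x,y,z,yaw in targets:
        d=T.inv().apply(np.array([x,y,z])-s['ee_pos']); w=(T.inv()*Ro.from_euler('xyz',[np.pi,0,yaw])).as_rotvec()
        print((x,y,z),'shift',np.round(d,4).tolist(),'turn',np.round(w,4).tolist())
E
python3 -c "
from h import *
go((.53,.26,.32,1.5708))"
```

```text
t 0.15 pos [0.2472 0.5737 0.2306] rot [-3.1404e+00  1.0000e-04  2.7348e+00] gap 0.0858 F [ 0.4  0.  -0.5] g 0.0
(0.53, 0.26, 0.32) shift [-0.3839, -0.1763, -0.0891] turn [-0.001, 0.0008, 1.164]
```

>>> jog_arm([
  [[0,0,-0.045,0,0,0,0],[0,0,-0.089,0,0,0,0],[-0.384,-0.176,-0.089,0,0,1.164,0],[-0.384,-0.176,-0.089,0,0,1.164,0],[-0.384,-0.176,-0.089,0,0,1.164,0],[-0.384,-0.176,-0.089,0,0,1.164,0],[-0.384,-0.176,-0.089,0,0,1.164,0],[-0.384,-0.176,-0.089,0,0,1.164,0],[-0.384,-0.176,-0.089,0,0,1.164,0],[-0.384,-0.176,-0.089,0,0,1.164,0],[-0.384,-0.176,-0.089,0,0,1.164,0],[-0.384,-0.176,-0.089,0,0,1.164,0],[-0.384,-0.176,-0.089,0,0,1.164,0],[-0.384,-0.176,-0.089,0,0,1.164,0],[-0.384,-0.176,-0.089,0,0,1.164,0]],
])

```text
time: 1.65
ee_pos: [0.5294, 0.2619, 0.3202]
ee_rot: [-3.141, -0.0, 1.573]
force: [0.6, 0.4, -0.2]
finger_gap: 0.0851
grasp_force: 0.0
```

```bash
cat >> h.py <<'E'
def pots(c,lo=(8,60,100)):
    """felt floor centres (z=4mm) found inside wood-coloured rings"""
    hsv=cv2.cvtColor(c['image'],cv2.COLOR_BGR2HSV)
    m=cv2.inRange(hsv,lo,(26,255,255)); m=cv2.morphologyEx(m,cv2.MORPH_CLOSE,np.ones((3,3)))
    cs,hi=cv2.findContours(m,cv2.RETR_CCOMP,cv2.CHAIN_APPROX_NONE)
    for k,q in enumerate(cs):
        if cv2.contourArea(q)<300: continue
        z=.004 if hi[0][k][3]>=0 else .012
        P=np.float32([onz(c,u,v,z)[:2]*1000 for u,v in q[:,0]])
        e=cv2.fitEllipse(P); x,y,w,h=cv2.boundingRect(q)
        print('inner' if z<.01 else 'outer',(x,y,w,h),'centre',np.round(e[0],1),'axes',np.round(e[1],1))
E
python3 - <<'E'
from h import *
c=cam('wrist','wrist1'); pots(c); go((.52,-.0,.30,1.5708))
E
```

```text
outer (35, 377, 56, 29) centre [204.6 -27.8] axes [28.6 74.9]
outer (179, 317, 66, 163) centre [404.7 -46.3] axes [ 84.6 221.5]
outer (30, 229, 40, 55) centre [223.7 164.4] axes [35.6 65.7]
outer (262, 179, 56, 54) centre [497.9 221.7] axes [59.4 60.1]
inner (269, 185, 41, 39) centre [497.7 221.5] axes [44.4 44.4]
outer (531, 176, 30, 29) centre [776.9 240.4] axes [23.9 32.1]
outer (141, 153, 40, 34) centre [360.6 264.6] axes [22.7 46.1]
outer (269, 150, 253, 298) centre [638.9 109.4] axes [244.4 318.7]
inner (373, 269, 49, 37) centre [628.1 117. ] axes [35.4 59.1]
inner (442, 150, 25, 32) centre [677.3 267.9] axes [24.1 35.5]
outer (0, 146, 99, 66) centre [235.8 252.9] axes [ 44.9 110.7]
outer (352, 89, 48, 54) centre [587.9 315.2] axes [42.9 49.8]
inner (359, 107, 28, 28) centre [586.9 313.1] axes [27.1 28.1]
outer (301, 85, 38, 37) centre [528.4 330.7] axes [26.1 38. ]
outer (302, 44, 66, 41) centre [544.8 368.2] axes [25.  56.9]
outer (388, 0, 44, 17) centre [615.7 418.5] axes [13.8 41.5]
t 1.7 pos [0.5295 0.2617 0.3202] rot [-3.1413e+00 -3.0000e-04  1.5732e+00] gap 0.0854 F [-0.3  0.2 -0.5] g 0.0
(0.52, -0.0, 0.3) shift [-0.2617, -0.0101, 0.0202] turn [-0.0003, -0.0003, 0.0024]
```

View pics/wrist1.png

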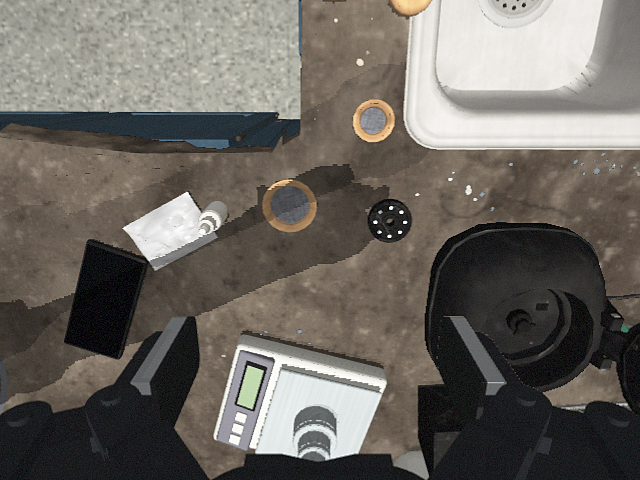

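The view from above shows pot_200 at (290,206) → (0.498, 0.222) and pot_50 at (374,120) → (0.587, 0.313). Both inner diameters match. Next I look at the right-hand pots and then the stack.

>>> jog_arm([
  [[-0.05,0,0,0,0,0,0],[-0.1,0,0,0,0,0,0],[-0.15,0,0,0,0,0,0],[-0.2,0,0,0,0,0,0],[-0.25,0,0,0,0,0,0],[-0.3,0,0,0,0,0,0],[-0.35,0,0,0,0,0,0],[-0.4,0,0,0,0,0,0],[-0.43,0,0,0,0,0,0],[-0.43,0,0,0,0,0,0],[-0.43,0,0,0,0,0,0],[-0.43,0,0,0,0,0,0]],
])

```text
time: 2.9
ee_pos: [0.5307, -0.1677, 0.3202]
ee_rot: [-3.141, -0.001, 1.573]
force: [0.8, 0.2, 0.6]
finger_gap: 0.0853
grasp_force: 0.0
```

```bash
python3 - <<'E'
from h import *
c=cam('wrist','wrist2'); pots(c); go((.52,-.035,.30,1.5708))
E
```

```text
outer (325, 240, 66, 60) centre [ 577.6 -285.2] axes [74.3 75.6]
inner (332, 244, 51, 47) centre [ 577.6 -285.4] axes [59.4 59.6]
outer (231, 208, 52, 44) centre [ 463.  -236.8] axes [49.  58.4]
inner (244, 213, 33, 30) centre [ 464.8 -235.6] axes [35.2 36.5]
outer (0, 141, 171, 65) centre [ 295.1 -183.8] axes [ 63.3 193.1]
t 2.95 pos [ 0.5308 -0.1676  0.3201] rot [-3.1415e+00 -8.0000e-04  1.5738e+00] gap 0.0854 F [ 0.5  0.1 -0.5] g 0.0
(0.52, -0.035, 0.3) shift [0.1326, -0.0104, 0.0203] turn [-0.0001, -0.0008, 0.003]
```

View pics/wrist2.png

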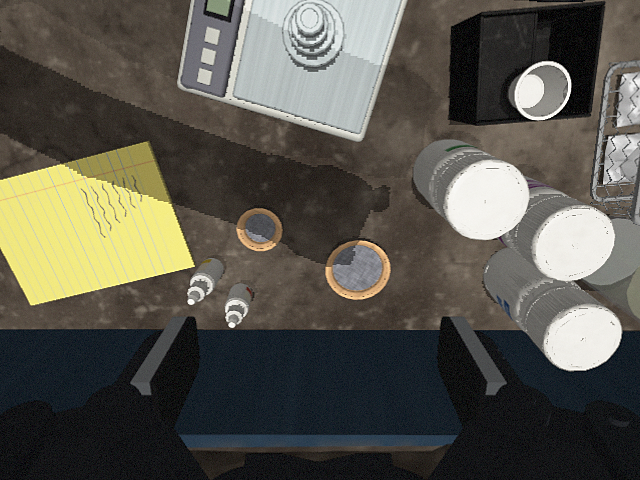

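The view shows pot_500 at (358,268) → (0.578, -0.285) and pot_100 at (260,229) → (0.465, -0.236). Dropper bottles stand at (205,280) and (237,305), the wall base is at row 330, and the nearest jar's lid is at (486,200).

>>> jog_arm([
  [[0.045,-0.003,0,0,0,0,0],[0.09,-0.007,0,0,0,0,0],[0.13,-0.01,0.01,0,0,0,0],[0.132,-0.01,0.02,0,0,0,0],[0.132,-0.01,0.02,0,0,0,0],[0.132,-0.01,0.02,0,0,0,0]],
])

```text
time: 3.55
ee_pos: [0.5203, -0.038, 0.3005]
ee_rot: [3.142, 0.0, 1.571]
force: [0.7, 0.0, -0.4]
finger_gap: 0.0854
grasp_force: 0.0
```

```bash
python3 - <<'E'
from h import *
import pickle
d=pickle.load(open('c0.pkl','rb')); s=d['side']
c=cam('wrist','wrist3'); go()
# camera 2 pose: same orientation, shifted by the tcp move
p=telemetry.state()['ee_pos']; o=-c['R'].T@c['t']
c2=dict(c); o2=o+np.array([.5308,-.1676,.3201])-p; c2['t']=-c['R']@o2
for n,u,v,z in (('wall base L',200,330,0),('wall base R',440,330,0),('jar lid',486,200,.136),('bottleA base',213,265,0),('bottleA tip',195,298,.06),('bottleB base',244,291,0),('bottleB tip',232,323,.06)): print(n,onz(c2,u,v,z).round(3))
yw=onz(c2,320,330,0)[1]
for u,v in ((300,215),(385,140),(385,150),(385,160),(385,130)):
    o,dd=ray(s,u,v); print('wall z',(u,v),(o+dd*(yw-o[1])/dd[1]).round(3))
g=cv2.cvtColor(c['image'],cv2.COLOR_BGR2GRAY)
for z in (.15,):
    u,v=proj(c,[.522,-.035,z]); print('stack exp px',u,v)
cv2.imwrite('pics/w3.png',cv2.resize(c['image'][100:350,180:460],None,fx=2.4,fy=2.4,interpolation=cv2.INTER_CUBIC))
E
```

```text
t 3.6 pos [ 0.5205 -0.0386  0.3008] rot [3.1410e+00 5.0000e-04 1.5697e+00] gap 0.0854 F [-0.3 -1.   0.1] g 0.0
wall base L [ 0.383 -0.372  0.   ]
wall base R [ 0.685 -0.372  0.   ]
jar lid [ 0.665 -0.168  0.136]
bottleA base [ 0.406 -0.283  0.   ]
bottleA tip [ 0.4   -0.296  0.06 ]
bottleB base [ 0.441 -0.318  0.   ]
bottleB tip [ 0.438 -0.326  0.06 ]
wall z (300, 215) [ 0.719 -0.372 -0.003]
wall z (385, 140) [ 0.491 -0.372  0.224]
wall z (385, 150) [ 0.49  -0.372  0.198]
wall z (385, 160) [ 0.489 -0.372  0.172]
wall z (385, 130) [ 0.492 -0.372  0.25 ]
stack exp px 319.4394089879477 205.69684499267905
```

View pics/w3.png

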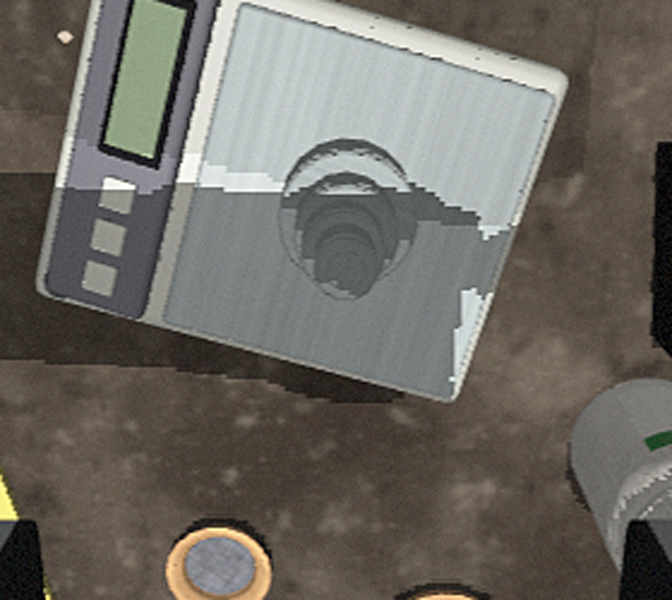

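The shadowed stack is visible. The 50 g top is at about crop (347,263), full-image (324.6,209.6). The stack stands near the middle of the pan.

```bash
python3 - <<'E'
from h import *
c=cam('wrist')
print('50 top',onz(c,180+346/2.4,100+264/2.4,.15).round(4))
# pan edge diff profile for the 50 top: enlarge with contrast
im=c['image'][170:240,290:360]; im=cv2.resize(im,None,fx=8,fy=8,interpolation=cv2.INTER_CUBIC)
im=cv2.createCLAHE(4,(2,2)).apply(cv2.cvtColor(im,cv2.COLOR_BGR2GRAY))
for zt,r,col in ((.15,10,255),):
    u,v=proj(c,np.r_[onz(c,180+346/2.4,100+264/2.4,.15)[:2],zt])
    X=onz(c,u,v,zt)
    pts=[proj(c,X+[r*1e-3*np.cos(a),r*1e-3*np.sin(a),0]) for a in np.linspace(0,6.28,40)]
    for p in pts: cv2.circle(im,tuple(np.int32(((p-[290,170])+.5)*8)),1,255,-1)
cv2.imwrite('pics/w4.png',im)
# overhang
o=-c['R'].T@c['t']; p=telemetry.state()['ee_pos']
c2=dict(c); c2['t']=-c['R']@(o+np.array([.5308,-.1676,.3201])-p)
for z in (.15,.2,.25): print('bar edge',z,[onz(c2,320,v,z)[1].round(3) for v in (435,448)])
go((.525,-.037,.18,1.5708))
E
```

```text
50 top [ 0.5257 -0.0389  0.15  ]
bar edge 0.15 [np.float64(-0.392), np.float64(-0.408)]
bar edge 0.2 [np.float64(-0.343), np.float64(-0.356)]
bar edge 0.25 [np.float64(-0.293), np.float64(-0.304)]
t 3.65 pos [ 0.5206 -0.0388  0.3008] rot [3.1408e+00 3.0000e-04 1.5691e+00] gap 0.0852 F [-0.5 -0.6 -0.2] g 0.0
(0.525, -0.037, 0.18) shift [0.0019, 0.0043, 0.1208] turn [0.0008, 0.0003, -0.0017]
```

View pics/w4.png

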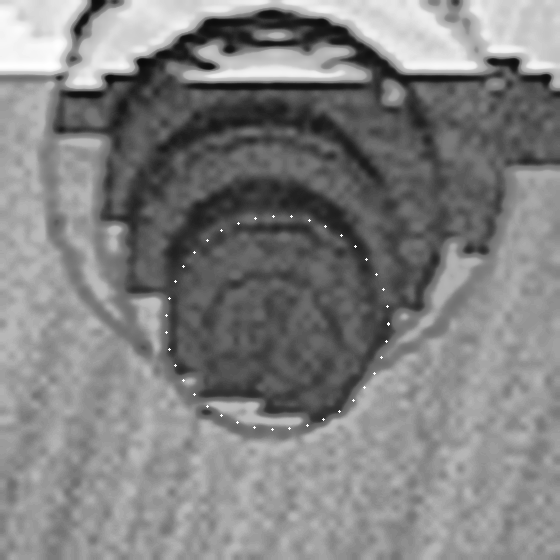

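The drawn 10 mm circle fits the 50 g top, centred at about (0.5255, -0.039). I descend and grip its upper part, so the tips stay clear of the pot rim later.

>>> jog_arm([
  [[0,0.005,0.04,0,0,0,0],[0,0.005,0.08,0,0,0,0],[0,0.005,0.12,0,0,0,0.3],[0,0.005,0.145,0,0,0,0.5],[0,0.005,0.163,0,0,0,0.55],[0,0.005,0.163,0,0,0,0.6],[0,0.005,0.163,0,0,0,0.6],[0,0.005,0.163,0,0,0,0.6]],
], squeeze=30)

```text
time: 4.45
ee_pos: [0.5264, -0.0381, 0.1387]
ee_rot: [3.139, -0.0, 1.57]
force: [-1.1, 1.1, 0.0]
finger_gap: 0.0339
grasp_force: 0.0
```

```bash
python3 - <<'E'
from h import *
c=cam('wrist'); s=cam('side'); go((.5255,-.039,.138,1.5708))
a=c['image'][120:420,150:490]; b=cv2.resize(s['image'][200:300,290:400],None,fx=3,fy=3)
cv2.imwrite('pics/w5.png',np.hstack([a,b]))
E
```

```text
t 4.55 pos [ 0.5262 -0.0378  0.1385] rot [ 3.1393e+00 -3.0000e-04  1.5705e+00] gap 0.0343 F [-0.1 -0.3 -0.6] g 0.0
(0.5255, -0.039, 0.138) shift [-0.0012, -0.0007, 0.0005] turn [0.0023, -0.0003, -0.0003]
```

View pics/w5.png

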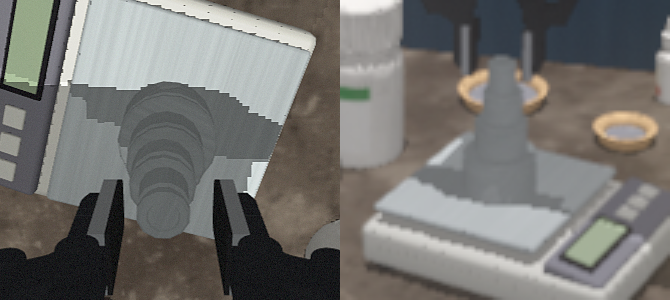

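The 50 g top at (164,215) sits between the open fingers, whose tips are just below its top. I close on it.

>>> jog_arm([
  [[-0.001,-0.001,0,0,0,0,0.75],[-0.001,-0.001,0,0,0,0,0.85],[-0.001,-0.001,0,0,0,0,1],[-0.001,-0.001,0,0,0,0,1],[-0.001,-0.001,0,0,0,0,1],[-0.001,-0.001,0,0,0,0,1],[-0.001,-0.001,-0.002,0,0,0,1],[-0.001,-0.001,-0.006,0,0,0,1],[-0.001,-0.001,-0.015,0,0,0,1],[-0.001,-0.001,-0.035,0,0,0,1],[-0.001,-0.001,-0.06,0,0,0,1],[-0.001,-0.001,-0.06,0,0,0,1]],
], squeeze=30)

```text
time: 5.75
ee_pos: [0.5262, -0.0389, 0.2008]
ee_rot: [3.136, -0.001, 1.57]
force: [0.4, -0.6, -0.6]
finger_gap: 0.0185
grasp_force: 29.4
```

```bash
python3 - <<'E'
from h import *
c=cam('wrist'); s=cam('side'); go((.587,.3135,.20,1.5708))
a=c['image'][120:480,150:490]; b=cv2.resize(s['image'][160:280,290:400],None,fx=3,fy=3)
cv2.imwrite('pics/w6.png',np.hstack([a,b]))
E
```

```text
t 5.85 pos [ 0.5246 -0.0385  0.198 ] rot [ 3.1401e+00 -5.0000e-04  1.5710e+00] gap 0.0182 F [-0.2  0.6 -0.6] g 29.35116559267044
(0.587, 0.3135, 0.2) shift [0.352, 0.0624, -0.0018] turn [0.0015, -0.0005, 0.0002]
```

View pics/w6.png

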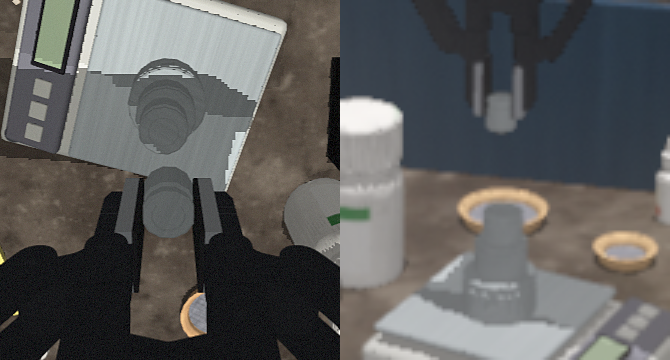

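The 50 g weight is held upright, about 11 mm showing below the tips. The rest of the stack is undisturbed.

```bash
python3 - <<'E'
from h import *
c=cam('wrist'); print(onz(c,318,333,.2095), telemetry.state()['ee_pos'])
E
```

```text
[ 0.52534076 -0.03813772  0.2095    ] [ 0.52412225 -0.0384251   0.19721187]
```

>>> jog_arm([
  [[0.03,0.005,0,0,0,0,1],[0.07,0.012,0,0,0,0,1],[0.11,0.02,0,0,0,0,1],[0.15,0.027,0,0,0,0,1],[0.19,0.034,0,0,0,0,1],[0.23,0.041,0,0,0,0,1],[0.27,0.048,0,0,0,0,1],[0.31,0.055,0,0,0,0,1],[0.34,0.06,0,0,0,0,1],[0.352,0.0624,0,0,0,0,1],[0.352,0.0624,0.03,0,0,0,1],[0.352,0.0624,0.07,0,0,0,1],[0.352,0.0624,0.11,0,0,0,1],[0.352,0.0624,0.14,0,0,0,1],[0.352,0.0624,0.155,0,0,0,1],[0.352,0.0624,0.155,0,0,0,1],[0.352,0.0624,0.155,0,0,0,1]],
])

```text
time: 7.6
ee_pos: [0.5875, 0.3131, 0.0432]
ee_rot: [3.141, -0.0, 1.57]
force: [0.7, 0.4, 0.2]
finger_gap: 0.0186
grasp_force: 29.4
```

```bash
python3 - <<'E'
from h import *
c=cam('wrist'); s=cam('side'); pots(c); go((.587,.3135,.0145,1.5708))
a=c['image'][120:480,150:490]; b=cv2.resize(s['image'][300:420,200:310],None,fx=3,fy=3)
cv2.imwrite('pics/w7.png',np.hstack([a,b]))
E
```

```text
outer (88, 386, 58, 42) centre [483.3 244.3] axes [ 6.2 42.5]
outer (498, 333, 86, 89) centre [695.9 259.4] axes [28.9 48.2]
outer (562, 327, 63, 22) centre [714.  285.2] axes [10.1 30.2]
outer (420, 321, 79, 65) centre [658.9 277.3] axes [23.5 43.6]
inner (466, 327, 26, 51) centre [669.2 269. ] axes [10.3 28.1]
outer (268, 235, 95, 67) centre [586.9 317.2] axes [33.1 40.1]
outer (142, 95, 164, 91) centre [546.4 375. ] axes [29.7 64. ]
inner (155, 147, 20, 32) centre [522.4 366. ] axes [ 7.1 12.7]
inner (175, 138, 30, 23) centre [534.2 372. ] axes [ 8.2 11.1]
inner (231, 130, 41, 21) centre [560.5 375.1] axes [ 7.5 15.1]
outer (190, 59, 67, 44) centre [552.8 399.4] axes [12.5 22.2]
outer (340, 0, 114, 45) centre [616.6 420.2] axes [15.3 42.5]
outer (126, 0, 107, 85) centre [535.3 415.3] axes [26.1 32.6]
t 7.7 pos [0.588  0.3137 0.0443] rot [ 3.1390e+00 -1.5000e-03  1.5705e+00] gap 0.0188 F [-0.5  0.4 -0.2] g 29.37422275543213
(0.587, 0.3135, 0.0145) shift [-0.0003, -0.0011, 0.0298] turn [0.0026, -0.0015, -0.0003]
```

View pics/w7.png

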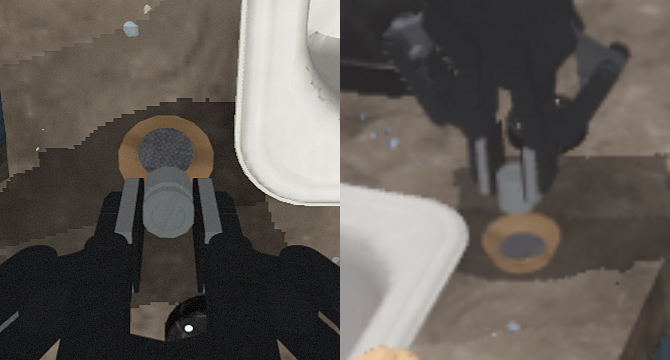

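The held weight (168,200) is above the pot (166,152). I check the pot centre from its visible rim before lowering.

```bash
python3 - <<'E'
from h import *
c=cam('wrist'); 
for u,v in ((118,152),(213,152),(166,115)): print(onz(c,150+u,120+v,.012).round(4))
for u,v in ((139,152),(193,152)): print('felt',onz(c,150+u,120+v,.004).round(4))
print('weight top',onz(c,318,333,.044+.0115).round(4)); go()
E
```

```text
[0.5662 0.3182 0.012 ]
[0.6091 0.3181 0.012 ]
[0.5879 0.3358 0.012 ]
felt [0.5751 0.3146 0.004 ]
felt [0.6006 0.3145 0.004 ]
weight top [0.5887 0.3139 0.0555]
t 7.75 pos [0.5879 0.3139 0.0443] rot [ 3.1390e+00 -1.7000e-03  1.5707e+00] gap 0.0182 F [ 0.6  1.1 -0.8] g 29.3742173910141
```

>>> jog_arm([
  [[0,0,0.01,0,0,0,1],[0,0,0.02,0,0,0,1],[0,0,0.025,0,0,0,1],[0,0,0.027,0,0,0,1],[0,0,0.028,0,0,0,1],[0,0,0.028,0,0,0,1]],
])

```text
time: 8.35
ee_pos: [0.5865, 0.3133, 0.0144]
ee_rot: [-3.141, 0.0, 1.571]
force: [-0.3, 0.3, 1.6]
finger_gap: 0.018
grasp_force: 29.5
```

>>> jog_arm([
  [[0,0,0.0005,0,0,0,1],[0,0,0.001,0,0,0,1],[0,0,0.001,0,0,0,1]],
])

```text
time: 8.65
ee_pos: [0.5866, 0.3134, 0.0143]
ee_rot: [-3.141, -0.0, 1.571]
force: [-4.1, -1.5, 9.8]
finger_gap: 0.0182
grasp_force: 30.3
```

>>> jog_arm([
  [[0,0,0.0005,0,0,0,1],[0,0,0.001,0,0,0,1],[0,0,0.001,0,0,0,1]],
])

```text
time: 8.95
ee_pos: [0.5867, 0.3134, 0.0142]
ee_rot: [-3.141, -0.001, 1.571]
force: [-7.6, -3.1, 17.5]
finger_gap: 0.0184
grasp_force: 30.9
```

Seated. I relieve the push, open a little and retreat upward.

>>> jog_arm([
  [[0,0,-0.0015,0,0,0,1],[0,0,-0.0015,0,0,0,0.7],[0,0,-0.0015,0,0,0,0.6],[0,0,-0.0015,0,0,0,0.55],[0,0,-0.0015,0,0,0,0.5],[0,0,-0.01,0,0,0,0.5],[0,0,-0.03,0,0,0,0.5],[0,0,-0.07,0,0,0,0.3],[0,0,-0.12,0,0,0,0],[-0.02,0,-0.16,0,0,0,0],[-0.02,0,-0.18,0,0,0,0],[-0.02,0,-0.18,0,0,0,0]],
])

```text
time: 10.15
ee_pos: [0.5889, 0.2934, 0.1972]
ee_rot: [3.135, -0.004, 1.569]
force: [0.7, 0.1, 0.4]
finger_gap: 0.0852
grasp_force: 0.0
```

```bash
python3 - <<'E'
from h import *
c=cam('wrist'); s=cam('side'); go((.5255,-.039,.22,1.5708))
u,v=np.int32(proj(c,[.587,.313,.01])); b=cv2.resize(s['image'][340:420,200:310],None,fx=3,fy=3)
a=cv2.resize(c['image'][max(v-40,0):v+40,u-40:u+40],(240,240))
cv2.imwrite('pics/w8.png',np.hstack([a,b]))
E
```

```text
t 10.25 pos [0.5866 0.2937 0.1928] rot [ 3.141e+00 -9.000e-04  1.571e+00] gap 0.0853 F [-0.5 -0.9 -0.1] g 0.0
(0.5255, -0.039, 0.22) shift [-0.3327, -0.0612, -0.0276] turn [0.0006, -0.0009, 0.0002]
```

View pics/w8.png

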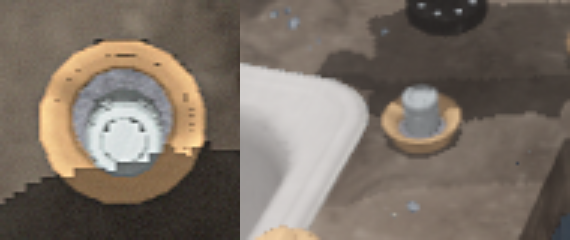

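The wrist and side views both show the 50 g weight upright in its pot. Next I locate the remaining tiers from their left and right edges in the scene and side views.

```bash
cat >> h.py <<'E'
TIERS={'100':(.106,.128,14),'200':(.081,.106,18.5),'500':(.05,.081,26)}
def axis(names,g=(.5255,-.039)):
    """axis xy of standing tiers: midline of left/right silhouette edges in scene and side views, planes intersected"""
    cams=[cam('scene'),cam('side')]
    for n in names:
        z0,z1,r=TIERS[n]; A=[];B=[]
        for c in cams:
            gr=cv2.cvtColor(c['image'],cv2.COLOR_BGR2GRAY).astype(float); E=[]
            D=np.array(g)-(-c['R'].T@c['t'])[:2]; D/=np.linalg.norm(D); N=np.array([D[1],-D[0]])
            for z in np.linspace(z0+.004,z1-.006,5):
                e=[]
                for sg in (-1,1):
                    u,v=proj(c,[*(np.array(g)+sg*N*r/1e3),z]); xs=np.arange(-4,4.01,.25)+u
                    p=cv2.remap(gr.astype(np.float32),xs.astype(np.float32)[None],np.full((1,len(xs)),v,np.float32),cv2.INTER_LINEAR)[0]
                    q=np.abs(np.convolve(p,[1,1,1,1,-1,-1,-1,-1],'same')); q[:4]=q[-4:]=0; e.append((q*xs).sum()/q.sum() if 0 else xs[q.argmax()])
                E.append((e[0],e[1]))
            E=np.median(E,0); u,v=E.mean(),v
            o,d=ray(c,E.mean(),proj(c,[*g,(z0+z1)/2])[1]); nn=np.array([d[1],-d[0]]); A.append(nn); B.append(nn@o[:2])
            print(n,'width px',abs(E[1]-E[0]).round(2),'mid off px',(E.mean()-proj(c,[*g,(z0+z1)/2])[0]).round(2))
        print(n,'axis',np.linalg.solve(A,B).round(4))
E
python3 -c "
from h import *
axis(['100','200','500'])"
```

```text
100 width px 14.39 mid off px -0.01
100 width px 15.54 mid off px 0.76
100 axis [ 0.5242 -0.0404]
200 width px 19.29 mid off px 0.13
200 width px 17.25 mid off px 0.52
200 axis [ 0.5247 -0.0402]
500 width px 27.7 mid off px 0.74
500 width px 24.32 mid off px 0.36
500 axis [ 0.5252 -0.0413]
```

>>> jog_arm([
  [[-0.04,-0.008,-0.02,0,0,0,0],[-0.085,-0.016,-0.027,0,0,0,0],[-0.13,-0.024,-0.027,0,0,0,0],[-0.175,-0.032,-0.027,0,0,0,0],[-0.22,-0.04,-0.027,0,0,0,0],[-0.265,-0.048,-0.027,0,0,0,0],[-0.305,-0.056,-0.027,0,0,0,0],[-0.333,-0.0615,-0.027,0,0,0,0],[-0.3335,-0.0615,-0.01,0,0,0,0.2],[-0.3335,-0.0615,0.025,0,0,0,0.4],[-0.3335,-0.0615,0.055,0,0,0,0.45],[-0.3335,-0.0615,0.065,0,0,0,0.45],[-0.3335,-0.0615,0.065,0,0,0,0.45],[-0.3335,-0.0615,0.065,0,0,0,0.45]],
])

```text
time: 11.75
ee_pos: [0.5257, -0.0401, 0.1278]
ee_rot: [3.141, 0.0, 1.571]
force: [0.5, -0.3, -0.2]
finger_gap: 0.0472
grasp_force: 0.0
```

```bash
python3 -c "
from h import *
go((.525,-.040,.1165,1.5708));go()"
```

```text
t 11.75 pos [ 0.5257 -0.0401  0.1278] rot [3.1415e+00 3.0000e-04 1.5709e+00] gap 0.0472 F [ 0.5 -0.3 -0.2] g 0.0
(0.525, -0.04, 0.1165) shift [0.0001, -0.0007, 0.0113] turn [0.0001, 0.0003, 0.0001]
t 11.75 pos [ 0.5257 -0.0401  0.1278] rot [3.1415e+00 3.0000e-04 1.5709e+00] gap 0.0472 F [ 0.5 -0.3 -0.2] g 0.0
```

>>> jog_arm([
  [[0,-0.0007,0.006,0,0,0,0.45],[0,-0.0007,0.0113,0,0,0,0.45],[0,-0.0007,0.0113,0,0,0,0.5],[0,-0.0007,0.0113,0,0,0,0.6],[0,-0.0007,0.0113,0,0,0,0.7],[0,-0.0007,0.0113,0,0,0,0.8],[0,-0.0007,0.0113,0,0,0,0.8],[0,-0.0007,0.0113,0,0,0,0.8]],
], squeeze=35)

```text
time: 12.55
ee_pos: [0.5248, -0.0401, 0.1164]
ee_rot: [3.141, -0.0, 1.571]
force: [-1.6, -0.5, 6.4]
finger_gap: 0.026
grasp_force: 34.4
```

```bash
python3 -c "
from h import *
go((.525,-.040,.22,1.5708));go()"
```

```text
t 12.55 pos [ 0.5248 -0.0401  0.1164] rot [ 3.1410e+00 -2.0000e-04  1.5707e+00] gap 0.026 F [-1.6 -0.5  6.4] g 34.39554512500763
(0.525, -0.04, 0.22) shift [0.0001, 0.0003, -0.1036] turn [0.0006, -0.0002, -0.0001]
t 12.55 pos [ 0.5248 -0.0401  0.1164] rot [ 3.1410e+00 -2.0000e-04  1.5707e+00] gap 0.026 F [-1.6 -0.5  6.4] g 34.39554512500763
```

>>> jog_arm([
  [[0,0,-0.002,0,0,0,0.9],[0,0,-0.008,0,0,0,0.9],[0,0,-0.025,0,0,0,0.9],[0,0,-0.05,0,0,0,0.9],[0,0,-0.07,0,0,0,0.9],[-0.02,-0.006,-0.08,0,0,0,0.9],[-0.055,-0.017,-0.08,0,0,0,0.9],[-0.095,-0.029,-0.08,0,0,0,0.9],[-0.135,-0.041,-0.08,0,0,0,0.9],[-0.17,-0.052,-0.075,0,0,0,0.9],[-0.19,-0.058,-0.06,0,0,0,0.9],[-0.196,-0.06,-0.03,0,0,0,0.9],[-0.196,-0.06,0.01,0,0,0,0.9],[-0.196,-0.06,0.04,0,0,0,0.9],[-0.196,-0.06,0.06,0,0,0,0.9],[-0.196,-0.06,0.065,0,0,0,0.9],[-0.196,-0.06,0.065,0,0,0,0.9],[-0.196,-0.06,0.065,0,0,0,0.9]],
])

```text
time: 14.35
ee_pos: [0.4652, -0.2365, 0.0521]
ee_rot: [3.14, 0.001, 1.571]
force: [-1.1, 0.5, -0.3]
finger_gap: 0.0263
grasp_force: 34.6
```

```bash
cat >> h.py <<'E'
def rim(c,g,r):
    """pot rim centre from visible wood-coloured outer rim points (z=12 mm) near the guess g: circle of known radius"""
    from scipy.optimize import least_squares
    hsv=cv2.cvtColor(c['image'],cv2.COLOR_BGR2HSV); m=cv2.inRange(hsv,(8,60,50),(26,255,255))
    P=[]
    for a in np.linspace(0,2*np.pi,120):
        prev=False; best=None
        for rr in np.arange(r-6,r+6,.3)/1e3:
            u,v=proj(c,[g[0]+rr*np.cos(a),g[1]+rr*np.sin(a),.012]); u,v=int(round(u)),int(round(v))
            if 0<=u<640 and 0<=v<480:
                now=m[v,u]>0
                if prev and not now: best=rr
                prev=now
        if best: P.append([g[0]+best*np.cos(a),g[1]+best*np.sin(a)])
    P=np.array(P); f=least_squares(lambda q:np.linalg.norm(P-q[:2],axis=1)-r/1e3,g,loss='soft_l1',f_scale=.001)
    print('rim',f.x.round(4),len(P),'rms mm',(1e3*np.median(np.abs(f.fun))).round(2))
E
python3 -c "
from h import *
c=cam('wrist'); rim(c,(.4648,-.236),26.5); go((.4648,-.236,.0165,1.5708)); cv2.imwrite('pics/w9.png',c['image'])
g=cv2.cvtColor(c['image'],cv2.COLOR_BGR2GRAY)
p=telemetry.state()['ee_pos']; u,v=proj(c,p+[0,0,.0116]); print(u,v,proj(c,p+[0,.014,.0116]),proj(c,p-[0,.014,-.0116])); print(g[int(v)-50:int(v)+50:1,int(u)].tolist())"
```

```text
rim [ 0.464  -0.2352] 90 rms mm 0.7
t 14.4 pos [ 0.4654 -0.2365  0.0522] rot [3.1396e+00 6.0000e-04 1.5708e+00] gap 0.0261 F [-0.2 -1.3 -0.8] g 34.580320715904236
(0.4648, -0.236, 0.0165) shift [0.0005, -0.0007, 0.0357] turn [0.002, 0.0006, 0.0]
316.46601632364826 334.16449451798167 [316.42163751 298.98258405] [316.50769351 367.28079219]
[82, 76, 83, 86, 83, 86, 83, 93, 97, 95, 99, 83, 81, 82, 80, 90, 98, 95, 94, 94, 95, 99, 90, 97, 90, 92, 97, 92, 95, 98, 89, 95, 98, 95, 93, 96, 94, 94, 94, 89, 96, 91, 92, 96, 93, 95, 97, 99, 96, 94, 90, 97, 98, 96, 95, 92, 96, 98, 95, 96, 97, 99, 97, 95, 101, 96, 95, 94, 97, 93, 90, 95, 90, 93, 93, 97, 92, 94, 90, 97, 97, 69, 44, 51, 52, 50, 52, 60, 54, 56, 58, 53, 59, 56, 58, 53, 53, 58, 60, 51]
```

>>> jog_arm([
  [[0,-0.0008,0.01,0,0,0,0.9],[0,-0.0008,0.02,0,0,0,0.9],[0,-0.0008,0.03,0,0,0,0.9],[0,-0.0008,0.034,0,0,0,0.9],[0,-0.0008,0.036,0,0,0,0.9],[0,-0.0008,0.0365,0,0,0,0.9],[0,-0.0008,0.0365,0,0,0,0.9]],
])

```text
time: 15.1
ee_pos: [0.4635, -0.2361, 0.0145]
ee_rot: [-3.141, -0.0, 1.571]
force: [-0.4, -0.1, -1.2]
finger_gap: 0.0258
grasp_force: 34.6
```

>>> jog_arm([
  [[0,0,0.0005,0,0,0,0.9],[0,0,0.001,0,0,0,0.9],[0,0,0.001,0,0,0,0.9]],
])

```text
time: 15.4
ee_pos: [0.4637, -0.2362, 0.0143]
ee_rot: [3.141, -0.001, 1.571]
force: [-3.6, 1.9, 13.4]
finger_gap: 0.0264
grasp_force: 35.9
```

>>> jog_arm([
  [[0,0,0.0005,0,0,0,0.9],[0,0,0.001,0,0,0,0.9],[0,0,0.001,0,0,0,0.9]],
])

```text
time: 15.7
ee_pos: [0.4637, -0.2362, 0.0142]
ee_rot: [3.141, -0.001, 1.57]
force: [-6.8, 4.0, 25.8]
finger_gap: 0.0261
grasp_force: 37.0
```

Seated. I release and go back over the stack.

>>> jog_arm([
  [[0,0,-0.0018,0,0,0,0.9],[0,0,-0.0018,0,0,0,0.65],[0,0,-0.0018,0,0,0,0.55],[0,0,-0.0018,0,0,0,0.5],[0,0,-0.0018,0,0,0,0.48],[0,0,-0.01,0,0,0,0.48],[0,0,-0.03,0,0,0,0.48],[0,0,-0.07,0,0,0,0.3],[0,0,-0.12,0,0,0,0],[0.02,0,-0.16,0,0,0,0],[0.1,0.06,-0.17,0,0,0,0],[0.19,0.06,-0.17,0,0,0,0],[0.19,0.06,-0.17,0,0,0,0],[0.19,0.06,-0.17,0,0,0,0],[0.19,0.06,-0.17,0,0,0,0]],
])

```text
time: 17.2
ee_pos: [0.5248, -0.0401, 0.1828]
ee_rot: [3.141, -0.002, 1.579]
force: [-0.1, -1.1, 0.7]
finger_gap: 0.0854
grasp_force: 0.0
```

```bash
python3 - <<'E'
from h import *
c=cam('wrist'); s=cam('side'); go((.525,-.0405,.12,1.5708),(.525,-.0405,.0915,1.5708))
axis(['200','500'],(.525,-.0405))
u,v=np.int32(proj(s,[.464,-.236,.01])); b=cv2.resize(s['image'][v-20:v+15,u-25:u+25],None,fx=6,fy=6)
u,v=np.int32(proj(c,[.464,-.236,.01])); print(u,v)
a=cv2.resize(c['image'][v-50:v+50,u-50:u+50],(210,210))
cv2.imwrite('pics/w10.png',np.hstack([a,b]))
E
```

```text
t 17.3 pos [ 0.5237 -0.0455  0.1828] rot [3.1415e+00 3.0000e-04 1.5728e+00] gap 0.0853 F [-0.5 -0.5  0.4] g 0.0
(0.525, -0.0405, 0.12) shift [0.005, 0.0013, 0.0628] turn [0.0001, 0.0003, 0.002]
(0.525, -0.0405, 0.0915) shift [0.005, 0.0013, 0.0913] turn [0.0001, 0.0003, 0.002]
200 width px 20.49 mid off px 0.3
200 width px 19.74 mid off px -0.98
200 axis [ 0.5268 -0.0394]
500 width px 27.61 mid off px 0.36
500 width px 22.28 mid off px 1.33
500 axis [ 0.5228 -0.0438]
249 408
```

View pics/w10.png

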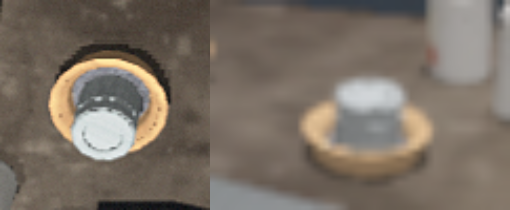

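The 100 g weight is upright in its pot. Next is the 200 g weight.

>>> jog_arm([
  [[0.005,0.0013,0.02,0,0,0,0.1],[0.005,0.0013,0.055,0,0,0,0.25],[0.005,0.0013,0.08,0,0,0,0.35],[0.005,0.0013,0.0915,0,0,0,0.35],[0.005,0.0013,0.0915,0,0,0,0.35],[0.005,0.0013,0.0915,0,0,0,0.35]],
], squeeze=45)

```text
time: 18.0
ee_pos: [0.5255, -0.0421, 0.0918]
ee_rot: [3.141, 0.0, 1.569]
force: [0.7, 0.1, -0.2]
finger_gap: 0.0554
grasp_force: 0.0
```

```bash
python3 -c "
from h import *
go((.525,-.0405,.0905,1.5708))"
```

```text
t 18.0 pos [ 0.5255 -0.0421  0.0918] rot [3.1408e+00 3.0000e-04 1.5693e+00] gap 0.0554 F [ 0.7  0.1 -0.2] g 0.0
(0.525, -0.0405, 0.0905) shift [0.0016, -0.0005, 0.0013] turn [0.0008, 0.0003, -0.0015]
```

>>> jog_arm([
  [[0.001,-0.0005,0.001,0,0,0,0.4],[0.001,-0.0005,0.001,0,0,0,0.48],[0.001,-0.0005,0.001,0,0,0,0.55],[0.001,-0.0005,0.001,0,0,0,0.62],[0.001,-0.0005,0.001,0,0,0,0.7],[0.001,-0.0005,0.001,0,0,0,0.8],[0.001,-0.0005,0.001,0,0,0,0.8]],
])

```text
time: 18.7
ee_pos: [0.525, -0.0399, 0.091]
ee_rot: [3.14, -0.001, 1.571]
force: [-1.1, 0.0, 5.8]
finger_gap: 0.035
grasp_force: 44.2
```

```bash
python3 -c "
from h import *
go((.498,.2216,.20,1.5708))"
```

```text
t 18.7 pos [ 0.525  -0.0399  0.091 ] rot [ 3.1403e+00 -6.0000e-04  1.5710e+00] gap 0.035 F [-1.1  0.   5.8] g 44.17869508266449
(0.498, 0.2216, 0.2) shift [0.2616, -0.0268, -0.1089] turn [0.0013, -0.0006, 0.0002]
```

>>> jog_arm([
  [[0,0,-0.002,0,0,0,0.8],[0,0,-0.008,0,0,0,0.8],[0,0,-0.025,0,0,0,0.8],[0,0,-0.05,0,0,0,0.8],[0.015,-0.001,-0.07,0,0,0,0.8],[0.05,-0.005,-0.08,0,0,0,0.8],[0.09,-0.009,-0.08,0,0,0,0.8],[0.13,-0.013,-0.08,0,0,0,0.8],[0.17,-0.018,-0.08,0,0,0,0.8],[0.21,-0.022,-0.08,0,0,0,0.8],[0.245,-0.026,-0.075,0,0,0,0.8],[0.26,-0.027,-0.06,0,0,0,0.8],[0.261,-0.027,-0.03,0,0,0,0.8],[0.261,-0.027,0.005,0,0,0,0.8],[0.261,-0.027,0.028,0,0,0,0.8],[0.261,-0.027,0.035,0,0,0,0.8],[0.261,-0.027,0.035,0,0,0,0.8],[0.261,-0.027,0.035,0,0,0,0.8]],
])

```text
time: 20.5
ee_pos: [0.4983, 0.2207, 0.0559]
ee_rot: [3.14, -0.0, 1.57]
force: [0.9, -0.2, -1.5]
finger_gap: 0.0351
grasp_force: 45.3
```

```bash
cat >> h.py <<'E'
def check(g,rp,rw,h,off):
    c=cam('wrist'); rim(c,g,rp); go((*g,.004+off,1.5708))
    gr=cv2.cvtColor(c['image'],cv2.COLOR_BGR2GRAY); p=np.array(telemetry.state()['ee_pos'])+[0,0,h-off]
    u,v=proj(c,p); f=proj(c,p-[0,rw,0]); k=int(f[1]); print('top front edge expected row',f[1].round(1),'mm/px',(1e3*rw/(f[1]-v)).round(2),'rows from',k-12,gr[k-12:k+12,int(u)].tolist())
E
python3 -c "
from h import *
check((.498,.2216),31,.0185,.025,.010)"
```

```text
rim [0.498 0.222] 87 rms mm 0.62
t 20.55 pos [0.4985 0.221  0.0563] rot [ 3.1398e+00 -9.0000e-04  1.5703e+00] gap 0.0349 F [-0.9 -0.9 -1.9] g 45.2639901638031
(0.498, 0.2216, 0.014) shift [0.0006, -0.0006, 0.0423] turn [0.0018, -0.0009, -0.0005]
top front edge expected row 383.4 mm/px 0.42 rows from 371 [129, 129, 129, 122, 122, 121, 126, 121, 128, 132, 107, 80, 81, 78, 82, 78, 78, 80, 82, 78, 81, 82, 78, 72]
```

>>> jog_arm([
  [[0,-0.0005,0.012,0,0,0,0.8],[0,-0.0005,0.024,0,0,0,0.8],[0,-0.0005,0.034,0,0,0,0.8],[0,-0.0005,0.038,0,0,0,0.8],[0,-0.0005,0.04,0,0,0,0.8],[0,-0.0005,0.04,0,0,0,0.8]],
])

```text
time: 21.15
ee_pos: [0.497, 0.2208, 0.0147]
ee_rot: [-3.141, 0.0, 1.571]
force: [-0.0, -0.0, -2.1]
finger_gap: 0.0351
grasp_force: 45.3
```

>>> jog_arm([
  [[0,0,0.0005,0,0,0,0.8],[0,0,0.001,0,0,0,0.8],[0,0,0.001,0,0,0,0.8]],
])

```text
time: 21.45
ee_pos: [0.4972, 0.2211, 0.0142]
ee_rot: [3.141, -0.0, 1.571]
force: [-0.3, -0.5, -1.6]
finger_gap: 0.035
grasp_force: 45.3
```

>>> jog_arm([
  [[0,0,0.0005,0,0,0,0.8],[0,0,0.001,0,0,0,0.8],[0,0,0.001,0,0,0,0.8]],
])

```text
time: 21.75
ee_pos: [0.4972, 0.221, 0.014]
ee_rot: [3.141, -0.001, 1.571]
force: [-3.0, -1.6, 8.8]
finger_gap: 0.0353
grasp_force: 46.4
```

>>> jog_arm([
  [[0,0,-0.0008,0,0,0,0.8],[0,0,-0.0008,0,0,0,0.55],[0,0,-0.0008,0,0,0,0.45],[0,0,-0.0008,0,0,0,0.4],[0,0,-0.0008,0,0,0,0.38],[0,0,-0.01,0,0,0,0.38],[0,0,-0.03,0,0,0,0.3],[0,0,-0.07,0,0,0,0.2],[0,0,-0.12,0,0,0,0],[0,0,-0.16,0,0,0,0],[0,0,-0.16,0,0,0,0],[0,0,-0.16,0,0,0,0]],
])

```text
time: 22.95
ee_pos: [0.4974, 0.2213, 0.1745]
ee_rot: [3.14, -0.002, 1.571]
force: [-1.4, 0.0, -0.4]
finger_gap: 0.0857
grasp_force: 0.0
```

```bash
python3 - <<'E'
from h import *
c=cam('wrist'); s=cam('side'); go((.525,-.0405,.17,1.5708))
axis(['500'],(.525,-.0405))
u,v=np.int32(proj(c,[.498,.222,.015])); print(u,v)
cv2.imwrite('pics/p200.png',cv2.resize(c['image'][v-60:v+60,u-60:u+60],(240,240)))
# top of the 200 g: bright disc centre
g=cv2.cvtColor(c['image'],cv2.COLOR_BGR2GRAY)
print('row',g[v-55:v+55:3,u].tolist()); print('col',g[v,u-55:u+55:3].tolist())
E
```

```text
t 23.05 pos [0.4963 0.2208 0.1724] rot [-3.1404e+00  4.0000e-04  1.5710e+00] gap 0.0852 F [-0.5  0.3 -0.6] g 0.0
(0.525, -0.0405, 0.17) shift [-0.2613, 0.0286, 0.0025] turn [-0.0012, 0.0004, 0.0002]
500 width px 27.52 mid off px 0.38
500 width px 25.02 mid off px 0.21
500 axis [ 0.5248 -0.0417]
317 205
row [119, 125, 132, 138, 143, 171, 198, 168, 118, 172, 151, 109, 157, 207, 98, 120, 107, 121, 119, 118, 122, 120, 120, 112, 118, 117, 111, 117, 118, 103, 106, 96, 90, 79, 82, 76, 68]
col [108, 118, 118, 131, 62, 98, 119, 112, 100, 99, 87, 119, 120, 120, 116, 121, 121, 119, 112, 114, 119, 113, 118, 119, 116, 118, 115, 89, 102, 106, 106, 114, 71, 61, 59, 60, 57]
```

```bash
python3 - <<'E'
from h import *
import pickle
s=pickle.load(open('c0.pkl','rb'))['side']; w=cv2.imread('pics/wrist2.png')
print('side col 440 B-R', [(r,int(s['image'][r,440,0])-int(s['image'][r,440,2])) for r in range(105,245,4)])
print('wrist col 320 B-R',[(r,w[r,320].tolist()) for r in range(424,462,3)])
for r in range(128,172,6): print(r,[ (lambda o,d:(o+d*(y-o[1])/d[1]).round(3).tolist())(*ray(s,440,r)) for y in (-.372,-.352,-.34)])
E
```

```text
side col 440 B-R [(105, 38), (109, -12), (113, -21), (117, -22), (121, -22), (125, -21), (129, -22), (133, -22), (137, -22), (141, -17), (145, -16), (149, -10), (153, -11), (157, -14), (161, -15), (165, 39), (169, 26), (173, 24), (177, 25), (181, 25), (185, 24), (189, 22), (193, 22), (197, 20), (201, 20), (205, 18), (209, 17), (213, 15), (217, 15), (221, 12), (225, 13), (229, -25), (233, -27), (237, -28), (241, -87)]
wrist col 320 B-R [(424, [40, 31, 24]), (427, [34, 30, 22]), (430, [34, 31, 28]), (433, [34, 27, 19]), (436, [78, 61, 36]), (439, [80, 62, 43]), (442, [81, 68, 56]), (445, [90, 77, 62]), (448, [48, 58, 66]), (451, [60, 65, 78]), (454, [36, 36, 44]), (457, [43, 47, 47]), (460, [34, 43, 45])]
128 [[0.358, -0.372, 0.264], [0.357, -0.352, 0.269], [0.356, -0.34, 0.272]]
134 [[0.357, -0.372, 0.249], [0.356, -0.352, 0.255], [0.355, -0.34, 0.258]]
140 [[0.355, -0.372, 0.234], [0.355, -0.352, 0.24], [0.354, -0.34, 0.243]]
146 [[0.354, -0.372, 0.219], [0.354, -0.352, 0.225], [0.353, -0.34, 0.228]]
152 [[0.353, -0.372, 0.203], [0.353, -0.352, 0.21], [0.352, -0.34, 0.213]]
158 [[0.352, -0.372, 0.188], [0.351, -0.352, 0.194], [0.351, -0.34, 0.198]]
164 [[0.351, -0.372, 0.172], [0.35, -0.352, 0.179], [0.35, -0.34, 0.183]]
170 [[0.35, -0.372, 0.157], [0.349, -0.352, 0.164], [0.349, -0.34, 0.168]]
```

>>> jog_arm([
  [[-0.04,0.004,0,0,0,0,0],[-0.085,0.009,0,0,0,0,0],[-0.13,0.014,0,0,0,0,0],[-0.175,0.019,0,0,0,0,0],[-0.22,0.024,0,0,0,0,0],[-0.25,0.028,0,0,0,0,0],[-0.262,0.029,0.01,0,0,0,0],[-0.262,0.029,0.04,0,0,0,0],[-0.262,0.029,0.08,0,0,0,0],[-0.262,0.029,0.1,0,0,0,0.1],[-0.262,0.029,0.108,0,0,0,0.15],[-0.262,0.029,0.108,0,0,0,0.15],[-0.262,0.029,0.108,0,0,0,0.15]],
], squeeze=70)

```text
time: 24.45
ee_pos: [0.5265, -0.0413, 0.0655]
ee_rot: [3.141, 0.0, 1.571]
force: [-0.1, -1.0, 0.6]
finger_gap: 0.0727
grasp_force: 0.0
```

```bash
python3 -c "
from h import *
go((.525,-.041,.062,1.5708))"
```

```text
t 24.45 pos [ 0.5265 -0.0413  0.0655] rot [3.1411e+00 2.0000e-04 1.5706e+00] gap 0.0727 F [-0.1 -1.   0.6] g 0.0
(0.525, -0.041, 0.062) shift [0.0003, -0.0015, 0.0035] turn [0.0005, 0.0002, -0.0002]
```

The bar's edge is at y ≈ -0.365, so the wrist clears it at pot_500. I grip the 500 g weight.

>>> jog_arm([
  [[0,-0.0012,0.0035,0,0,0,0.2],[0,-0.0012,0.0035,0,0,0,0.27],[0,-0.0012,0.0035,0,0,0,0.33],[0,-0.0012,0.0035,0,0,0,0.38],[0,-0.0012,0.0035,0,0,0,0.45],[0,-0.0012,0.0035,0,0,0,0.6],[0,-0.0012,0.0035,0,0,0,0.6],[0,-0.0012,0.0035,0,0,0,0.6]],
], squeeze=70)

```text
time: 25.25
ee_pos: [0.5258, -0.041, 0.0627]
ee_rot: [3.14, -0.001, 1.571]
force: [-1.7, 0.4, 10.3]
finger_gap: 0.0493
grasp_force: 70.8
```

```bash
python3 -c "
from h import *
go((.5776,-.285,.20,1.5708))"
```

```text
t 25.25 pos [ 0.5258 -0.041   0.0627] rot [ 3.1396e+00 -6.0000e-04  1.5708e+00] gap 0.0493 F [-1.7  0.4 10.3] g 70.84955334663391
(0.5776, -0.285, 0.2) shift [-0.2439, 0.0521, -0.1374] turn [0.002, -0.0006, 0.0]
```

>>> jog_arm([
  [[0,0,-0.002,0,0,0,0.6],[0,0,-0.008,0,0,0,0.6],[0,0,-0.025,0,0,0,0.6],[0,0,-0.055,0,0,0,0.6],[0,0,-0.09,0,0,0,0.6],[0,0,-0.12,0,0,0,0.6],[-0.02,0.004,-0.137,0,0,0,0.6],[-0.05,0.01,-0.137,0,0,0,0.6],[-0.08,0.017,-0.137,0,0,0,0.6],[-0.11,0.023,-0.137,0,0,0,0.6],[-0.14,0.03,-0.137,0,0,0,0.6],[-0.17,0.036,-0.137,0,0,0,0.6],[-0.2,0.043,-0.137,0,0,0,0.6],[-0.225,0.049,-0.137,0,0,0,0.6],[-0.24,0.051,-0.137,0,0,0,0.6],[-0.2435,0.052,-0.137,0,0,0,0.6],[-0.2435,0.052,-0.137,0,0,0,0.6],[-0.2435,0.052,-0.137,0,0,0,0.6]],
])

```text
time: 27.05
ee_pos: [0.5769, -0.2827, 0.1982]
ee_rot: [-3.141, -0.001, 1.572]
force: [0.2, 0.8, -4.6]
finger_gap: 0.0499
grasp_force: 73.9
```

```bash
python3 -c "
from h import *
check((.5776,-.285),38.5,.026,.031,.0127)"
```

```text
rim [ 0.5776 -0.2836] 120 rms mm 2.45
t 27.1 pos [ 0.577  -0.2827  0.1983] rot [-3.1413e+00 -1.3000e-03  1.5727e+00] gap 0.0497 F [-0.3  0.4 -5.5] g 73.90405654907227
(0.5776, -0.285, 0.0167) shift [-0.0026, 0.0006, 0.1816] turn [-0.0003, -0.0013, 0.0019]
top front edge expected row 406.8 mm/px 0.42 rows from 394 [94, 93, 92, 93, 91, 92, 87, 96, 43, 29, 30, 15, 22, 35, 27, 30, 30, 24, 29, 34, 30, 26, 28, 31]
```

>>> jog_arm([
  [[-0.003,0,0.015,0,0,0,0.6],[-0.004,0,0.035,0,0,0,0.6],[-0.004,0,0.055,0,0,0,0.6],[-0.004,0,0.075,0,0,0,0.6],[-0.004,0,0.095,0,0,0,0.6],[-0.004,0,0.115,0,0,0,0.6],[-0.004,0,0.13,0,0,0,0.6],[-0.004,0,0.135,0,0,0,0.6],[-0.004,0,0.135,0,0,0,0.6],[-0.004,0,0.135,0,0,0,0.6]],
])

```text
time: 28.1
ee_pos: [0.5773, -0.2889, 0.0642]
ee_rot: [3.141, 0.0, 1.571]
force: [0.5, -0.1, -4.6]
finger_gap: 0.0494
grasp_force: 73.9
```

```bash
python3 -c "
from h import *
check((.5776,-.285),38.5,.026,.031,.0127)"
```

```text
rim [ 0.5782 -0.2837] 84 rms mm 2.91
t 28.15 pos [ 0.5775 -0.2889  0.0645] rot [3.1400e+00 7.0000e-04 1.5709e+00] gap 0.0494 F [ 0.3  0.2 -5.1] g 73.88614296913147
(0.5776, -0.285, 0.0167) shift [0.004, 0.0, 0.0478] turn [0.0016, 0.0007, 0.0001]
top front edge expected row 407.4 mm/px 0.42 rows from 395 [150, 145, 148, 146, 142, 145, 157, 58, 45, 47, 45, 51, 51, 51, 50, 45, 51, 45, 52, 47, 45, 50, 48, 47]
```

>>> jog_arm([
  [[0.0012,0,0.012,0,0,0,0.6],[0.0012,0,0.024,0,0,0,0.6],[0.0012,0,0.034,0,0,0,0.6],[0.0012,0,0.04,0,0,0,0.6],[0.0012,0,0.044,0,0,0,0.6],[0.0012,0,0.0455,0,0,0,0.6],[0.0012,0,0.0455,0,0,0,0.6]],
])

```text
time: 28.85
ee_pos: [0.5768, -0.2875, 0.0179]
ee_rot: [-3.141, 0.0, 1.571]
force: [-0.1, -0.4, -4.8]
finger_gap: 0.0494
grasp_force: 73.9
```

>>> jog_arm([
  [[0,0,0.0005,0,0,0,0.6],[0,0,0.001,0,0,0,0.6],[0,0,0.001,0,0,0,0.6]],
])

```text
time: 29.15
ee_pos: [0.577, -0.2874, 0.0172]
ee_rot: [3.141, 0.0, 1.571]
force: [0.4, 0.1, -6.0]
finger_gap: 0.0495
grasp_force: 73.9
```

>>> jog_arm([
  [[0,0,0.0005,0,0,0,0.6],[0,0,0.001,0,0,0,0.6],[0,0,0.001,0,0,0,0.6]],
])

```text
time: 29.45
ee_pos: [0.577, -0.2874, 0.0168]
ee_rot: [3.141, -0.0, 1.571]
force: [-3.0, 1.8, 5.0]
finger_gap: 0.0494
grasp_force: 74.9
```

It touched the floor at the expected height, so I release it.

>>> jog_arm([
  [[0,0,-0.0005,0,0,0,0.6],[0,0,-0.0005,0,0,0,0.36],[0,0,-0.0005,0,0,0,0.3],[0,0,-0.0005,0,0,0,0.24],[0,0,-0.0005,0,0,0,0.22],[0,0,-0.0005,0,0,0,0.22],[0,0,-0.01,0,0,0,0.2],[0,0,-0.03,0,0,0,0.2],[0,0,-0.07,0,0,0,0.2],[0,0,-0.12,0,0,0,0.2],[0,0,-0.17,0,0,0,0.2],[0,0,-0.22,0,0,0,0],[0.04,-0.01,-0.25,0,0,0,0],[0.1,-0.03,-0.27,0,0,0,0],[0.12,-0.05,-0.28,0,0,0,0],[0.12,-0.05,-0.28,0,0,0,0],[0.12,-0.05,-0.28,0,0,0,0]],
])

```text
time: 31.15
ee_pos: [0.5269, -0.1667, 0.2973]
ee_rot: [3.139, -0.001, 1.573]
force: [-0.9, 0.3, -0.0]
finger_gap: 0.0855
grasp_force: 0.0
```

```bash
python3 - <<'E'
from h import *
c=cam('wrist'); s=cam('side'); sc=cam('scene'); go()
def crop(q,X,n):
    u,v=np.int32(proj(q,X)); u=np.clip(u,n,640-n); v=np.clip(v,n,480-n); return cv2.resize(q['image'][v-n:v+n,u-n:u+n],(260,260))
top=np.hstack([crop(c,[.578,-.285,.02],60),crop(c,[.464,-.236,.02],60),crop(s,[.578,-.285,.02],40)])
bot=np.hstack([crop(s,[.498,.222,.02],30),crop(s,[.587,.313,.02],30),crop(c,[.665,-.168,.07],80)])
cv2.imwrite('pics/fin.png',np.vstack([top,bot]))
E
```

```text
t 31.3 pos [ 0.5268 -0.1686  0.2958] rot [-3.1413e+00  7.0000e-04  1.5690e+00] gap 0.0851 F [0.6 0.4 0.4] g 0.0
```

View pics/fin.png

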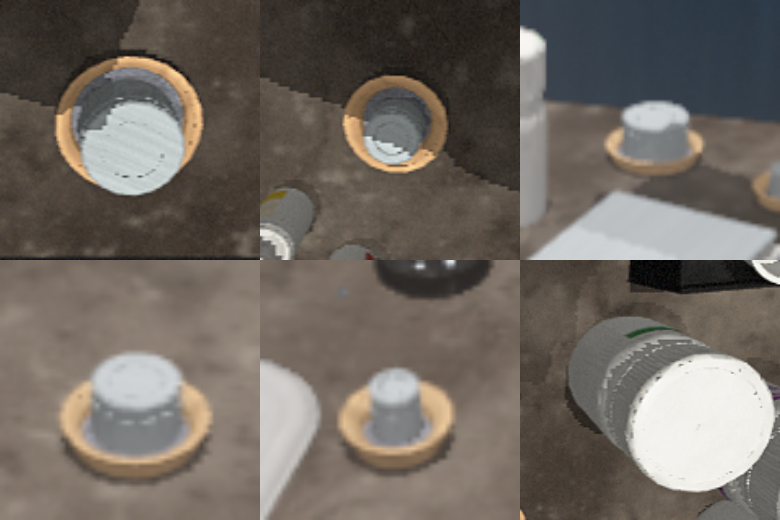

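All four weights stand upright in their pots: 500 g at (130,140), 100 g at (392,135), 200 g at (135,410) and 50 g at (395,405). The jar at (670,400) is still standing.

```bash
python3 -c "
from station import finish_job
print(finish_job())"
```

```text
the job is handed in; nothing more can be done
None
```

All four check weights stand upright in their own pots, unstacked from the top and lowered in one at a time; the jar was left standing untouched, and the job was handed in at about 31 s.

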